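# Unlock the rotary jar stand and present the powder jar

### The job

The rotary jar stand is still locked from being carried in: turn its lock pin anticlockwise a quarter turn to the stop, lift it out and set it down on the worktop well clear of the stand. Then turn the stand by the hand bar in its middle until the broad, squat powder jar stands squarely at the front, right behind the lock block, and finish still gripping the hand bar, holding the turntable still so that the jar can be taken out one-handed. Keep everything on the stand upright in its wells and leave the things around it alone.

Things in the scene. Friction and masses are not known exactly. Their poses are not given: they have to be found in the camera images.
- stand_foot: Fixed grey round foot of a rotary jar stand, 200 mm across, 22 mm high. Origin: centre of its underside on the worktop, on the turning axis; z up. Its -x side is the stand's FRONT: there a square lock block (54 x 54 mm, top 24 mm above the worktop) sticks out. Worktop free for x 0.42 to 0.74, between a low divider at y = -0.13 and a 28 mm high steel tin at y = 0.29 and beyond.
- lock_socket (a point): Centre of the lock block's top, 24 mm above the worktop, 126 mm from the stand's axis at the front. The block's 9.5 mm steel top plate has a slot 41 mm long, 20 mm wide, along the stand's x (front to back), over a 41 mm square cavity whose floor is 4 mm above the worktop.
- lock_pin: Loose T-shaped lock pin, 90 g, 84 mm tall, upright in the lock block. Origin: centre of its underside, z up. Foot bar 36 x 15 x 8 mm and black grip bar both along its x; shank 18 mm across. Grip bar: 44 mm long, 12 mm thick (y), 56 to 84 mm above the origin. Stands on its foot if set down level.
- pin_grip (a point): Point on the lock pin's axis at mid height of its grip bar, 70 mm above its underside. Locked at the start: bars along the stand's y, foot caught under the block's top plate. Turns, almost without resistance, only anticlockwise seen from above, 90 degrees to a hard stop with the bars along the stand's x; then lifts straight out, clear of block and fork after 40 mm.
- turn_bar (a point): Middle of the black hand bar on top of the column in the middle of the turntable, fixed to it, on the turning axis, 103 mm above the worktop. The bar is 60 mm long (along the turntable's x), 16 mm thick (y) and 26 mm high (90 to 116 mm). To be gripped across its thickness from above; the jars round it reach at most 92 mm above the worktop.
- pin_end (a point): Middle of one end of the lock pin's grip bar, at the pin's +x, 22 mm from its axis, 70 mm above its underside. At the start it points to the stand's +y side; turned to the release stop it points to the stand's front.
- turntable: White turntable: disc 208 mm across, top face 34 mm above the worktop, on a vertical axis. Origin: on the axis, level with the worktop; z up. At the start its axes are parallel to the stand foot's (0.04 rad play while locked). Unlocked it turns either way without a stop for more than a full turn, easily (0.03 N m friction), and stays where it is left.
- disc_centre (a point): Centre of the disc's upper face. Four wells (48 mm inside, rims 10 mm high) lie 74 mm from the axis, 90 degrees apart; halfway between them four forked ears reach out 129 mm, 28 to 38 mm above the worktop. At the start one fork straddles the lock pin, so wells stand 45 and 135 degrees either side of the front.
- powder_jar: Glass powder jar, the broadest on the stand: squat, 45 mm across, 58 mm tall with a narrower 28 mm cap. Stands upright in one of the four wells of the turntable; origin at the centre of its underside, z up. Loose. It fits its well with about 1 mm play.
- vial_green: Slim vial, 25 mm across, 52 mm tall. Stands upright in one of the four wells of the turntable; origin at the centre of its underside, z up. Loose.
- vial_red: Slim small vial, 23 mm across, 46 mm tall. Stands upright in one of the four wells of the turntable; origin at the centre of its underside, z up. Loose.
- dappen_dish: Low faceted glass dappen dish without cap, 37 mm across, 27 mm tall. Stands upright in one of the four wells of the turntable; origin at the centre of its underside, z up. Loose.
- tape_roll: Bystander: roll of tape lying flat behind the stand, 62 mm across, 19 mm high; origin at the centre of its underside.
- pink_wax: Bystander: flat slab of wax, 32 x 55 x 9 mm, behind the stand on the right; origin at the centre of its underside.
- dropper_brown: Bystander: small dropper bottle, 33 mm across, 74 mm tall, near the front edge on the left; origin at the centre of its underside.

How it is judged:
On the way, in this order (a step that is already met when the one before it is completed fails the run):
1. the lock pin is turned to its release stop while still seated in the lock block (angle between the x axis of lock_pin and the x axis of stand_foot, either way round below 0.25 rad and horizontal distance between lock_pin and lock_socket below 0.007 m and z of lock_pin in the frame of stand_foot below 0.012 m), for 0.1 s.
2. the lock pin is lifted clear of the stand (z of lock_pin in the frame of stand_foot above 0.045 m), for 0.05 s.
3. the lock pin is set down on the worktop, clear of the stand and let go (height (world z) of lock_pin between -0.01 and 0.03 m and horizontal distance between lock_pin and stand_foot above 0.15 m and contact force between the fingers and lock_pin below 0.05 N and contact force between lock_pin and stand_foot below 0.05 N and linear speed of lock_pin below 0.05 m/s), for 0.2 s.
At the end, for the whole second after the job is handed in: Powder jar at the front, within 9 mm of the stand's centre line; hand bar gripped with over 2 N, turntable still; lock pin on the worktop, let go, over 150 mm from the stand's axis; everything on the stand upright in its wells (all of step 3 and x of powder_jar in the frame of stand_foot below -0.062 m and y of powder_jar in the frame of stand_foot between -0.009 and 0.009 m and contact force between the fingers and turntable above 2 N and distance between the grasp point and turn_bar below 0.035 m and angular speed of turntable below 0.05 rad/s and angle between each of powder_jar, vial_green, vial_red, dappen_dish's own z axis and vertical below 0.15 rad and z of powder_jar in the frame of stand_foot between 0.028 and 0.04 m and horizontal distance between each of powder_jar, vial_green, vial_red, dappen_dish and stand_foot below 0.094 m and z of vial_green in the frame of stand_foot between 0.028 and 0.04 m and z of vial_red in the frame of stand_foot between 0.028 and 0.04 m and z of dappen_dish in the frame of stand_foot between 0.028 and 0.04 m); the arm keeps its last pose, push and grip.
It fails at once if a jar, vial or dish on the stand is tipped over or taken out (angle between any of powder_jar, vial_green, vial_red, dappen_dish's own z axis and vertical above 0.5 rad or z of any of powder_jar, vial_green, vial_red, dappen_dish in the frame of stand_foot above 0.055 m).
It fails at once if the lock pin is forced clockwise against its stop (x of pin_end in the frame of stand_foot above -0.115 m and z of lock_pin in the frame of stand_foot below 0.015 m and horizontal distance between lock_pin and lock_socket below 0.01 m).
It fails at once if a bystander (tape roll, wax slab, dropper bottle) is moved more than 2 cm (distance of any of tape_roll, pink_wax, dropper_brown from where it was at the start of the episode above 0.02 m).
It also fails if it takes over 58 s, if anything falls off the work surface, if the arm or the gripper's body presses on something with over 40 N, if the wrist force passes 120 N, or if a joint passes its speed limit or range.

### The arm

A 6-joint arm with a two-finger parallel gripper is mounted at the origin on a cart in front of the work surface, level with it; the furniture and walls round the work are solid. World frame = base frame: x ahead of the robot, y to its left, z up, the work surface at z = 0. Lengths are in m, angles in rad, forces in N, time in s.
With the tool pointing down it reaches from about 0.375 to 0.9 m from the base axis. Payload 3.1 kg.
Tool frame: the origin (TCP) lies where the fingers leave the gripper's body, on its centre line; the fingertips stand 70 mm ahead of it and the grasp point (between the pads) lies 51 mm ahead of it (robot.tip_reach is the distance from the TCP to the fingertips, in m); z points along the fingers, y is the line along which they close (so a half turn about z gives the same grasp; the last joint's range is limited). The gripper opens to 87 mm and grips with 3 to 60 N. Pads are 19 mm wide; open, the fingers measure 117 mm over their backs; the gripper's body (75 mm by 190 mm) begins 51 mm behind the grasp point.
Start: joints at [-1.401, 0.527, 1.433, -0, 1.181, -0.178], TCP at [0.214, -0.587, 0.292] pointing down, gripper open.
Joint ranges: [-3.08, 3.08], [-0.75, 2.2], [0.22, 2.44], [-1.43, 4.57], [0, 2.65], [-2.85, 2.85]. Speed limits (rad/s): [2.79, 2.79, 3.14, 3.14, 3.14, 3.14].

### API

Orientations are given as a unit quaternion [x, y, z, w].
In Python, from rig import robot gives the robot as it stands.
- The arm moves only by the tool carry_out, never from a script. Its argument "rows" is a list that holds one entry, the list of rows, each a list of 6 numbers: the shift along the tool's x, y, z in mm, then the turn, a rotation vector about the tool's x, y, z in units of 8 degrees (1.0 is 8 degrees). A call has 1 to 20 rows; each row is the pose to reach, as a shift and turn from the pose commanded when the call began, along the tool's axes at that moment; what a row does not reach only later rows make up. A row lasts 1/10 s, in which the tool goes at most 50 mm and 8.59 degrees, less where a joint would pass 70% of its speed; a pose out of reach is approached as far as the arm can. A call with a gripper value outside its range is refused whole. "fingers" is the opening, from 0 (shut) to 1 (fully open), set as the call begins (left out, the last holds). The fingers move at their own pace and stop on an object; "grip_force" is the grip in N (left out, the last holds). Time passes only in rows, so rows that repeat a pose let the fingers close. It gives the time, the measured TCP pose, the force and the opening at its end, in the units of the state.
- robot.get_obs(): the state, without advancing time (a new reading comes with each control period).
- robot.camera(name): name is "scene" or "top"; returns a dict with "color" (480x640x3 uint8, red, green, blue), "depth" (480x640 float32, m along the optical axis (not along the pixel's ray), 0 where there is no reading), "K" (3x3 intrinsics, pixels), "camera_from_world" (4x4, takes a point from world to camera coordinates). Camera axes: x right, y down, z forward; pixel columns grow to the right and rows downward; lengths in m; the calibration is good to about 2 mm. A picture is of the moment at which its call begins.
- robot.hand_in(): hands the job in, once; it reports no verdict.
The state is a dict: "time": time; "q": joint angles; "joint_velocities": joint speeds; "joint_torque": joint torques, N m; "position": TCP position; "tool_rot": TCP orientation; "ft_force": force on the tool from outside, world axes, zero at the start; "moment": the same for the moment, N m; "grip_width": finger opening in m.
Only numpy, scipy, OpenCV 4.12 (cv2) and the standard library are available. Lean on these libraries where they do the work, as an engineer would, in place of code of your own. Each camera call takes 0.05 s, during which the arm holds its last target. There are 200 camera calls.

## Working session

There is one attempt and no reset: what is moved stays moved. The work goes in short steps, Python scripts to look and compute and a tool call to move; the robot and the scene stay as the last step left them, time stands still between calls to the robot, and variables do not carry over. Pictures are saved under pics/ and viewed, on a budget of 10 in all, crops included, one or two more only if the job needs it, and the job is handed in when it is done.

Besides the shell and the picture viewer there is one more tool, called after "Call:" as name(argument=value, ...), one argument or row to a line, values as JSON. carry_out: Moves the arm, as the interface text tells. Its arguments: {"type":"object","properties":{"rows":{"type":"array"},"fingers":{"type":"number"},"grip_force":{"type":"number"}},"required":["rows"]}

```bash
mkdir -p pics; ls
cat > h.py <<'E'
import numpy as np, cv2
from rig import robot
from scipy.spatial.transform import Rotation as R
def cam(n):
    c=robot.camera(n); K=c["K"]; T=c["camera_from_world"]; return c["color"],c["depth"],K,T
def cloud(d,K,T):
    v,u=np.indices(d.shape); P=np.stack([(u-K[0,2])/K[0,0]*d,(v-K[1,2])/K[1,1]*d,d],-1)
    return (P-T[:3,3])@T[:3,:3]
def ray(u,v,z,K,T):
    r=T[:3,:3].T@np.array([(u-K[0,2])/K[0,0],(v-K[1,2])/K[1,1],1]); o=-T[:3,:3].T@T[:3,3]
    return o+r*(z-o[2])/r[2]
def proj(p,K,T):
    q=T[:3,:3]@np.array(p)+T[:3,3]; q=K@q; return q[:2]/q[2]
E
python3 - <<'E'
from h import *
for n in("scene","top"):
    c,d,K,T=cam(n); np.savez(n+".npz",c=c,d=d,K=K,T=T)
    cv2.imwrite(f"pics/{n}.png",c[...,::-1]); print(n,K[0,0],-T[:3,:3].T@T[:3,3],T[2,:3],(d==0).mean())
print(robot.get_obs())
E
```

```text
pics
scene 478.15373147872066 [0.01516177 0.63667474 0.51553025] [ 0.64634536 -0.57288093 -0.50402889] 0.00421875
top 459.3197959453995 [0.43058813 0.118374   0.93770775] [ 0.15867316  0.03425768 -0.98673666] 0.003932291666666666
{'time': 0.1, 'q': array([-1.40050674e+00,  5.28407139e-01,  1.43379198e+00, -1.95832114e-05,
        1.18140178e+00, -1.78500914e-01]), 'joint_velocities': array([ 0.00044736, -0.00073659, -0.00323518, -0.0005903 , -0.00024106,
        0.00069448]), 'joint_torque': array([-1.53173465e-05, -4.40984809e+01, -1.77150357e+01,  6.34027692e-02,
        5.33675216e-02, -4.90903744e-05]), 'position': array([ 0.21353188, -0.58682297,  0.29134284]), 'tool_rot': array([ 9.84830507e-01,  1.73516176e-01, -4.93220038e-06, -1.00415285e-03]), 'ft_force': array([ 0.89731064,  1.20363574, -0.66459308]), 'moment': array([-0.03451214, -0.01115066,  0.02945718]), 'grip_width': 0.08677177135485828}
```

View pics/top.png

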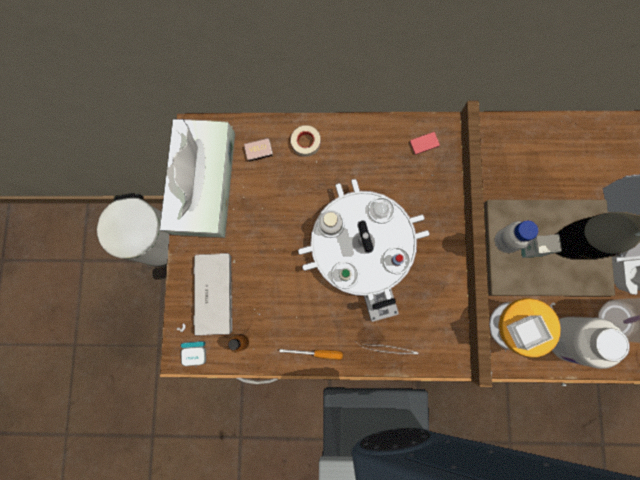

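View pics/scene.png

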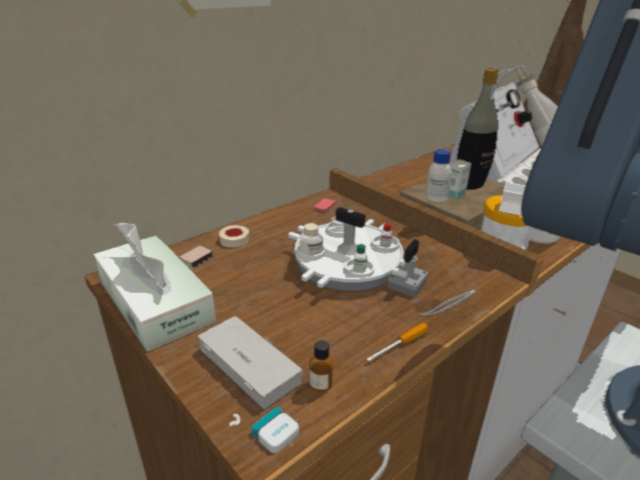

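The top view (image up = +x, left = +y) shows the disc centre at about (364,242), the hand bar at (366,236) and the lock block with its pin at (381,305). The powder jar (beige cap) is at (331,222), rear left. Green is at (345,272), red at (398,260) and the dish at (380,209). The scene view agrees: jar at (313,240), pin grip at (411,250), hand bar at (350,216). Next I'll measure from both views.

```bash
cat > m.py <<'E'
from h import *
def meas(n,c,d,K,T):
    W=cloud(d,K,T); hsv=cv2.cvtColor(c,cv2.COLOR_RGB2HSV); x,y,z=W[...,0],W[...,1],W[...,2]
    reg=(x>.38)&(x<.76)&(y>-.12)&(y<.28)
    blk=reg&(c.max(-1)<75)&(z>.05)&(z<.13)
    k,l,s,ce=cv2.connectedComponentsWithStats(blk.astype(np.uint8))
    for i in range(1,k):
        if s[i,4]<25: continue
        P=W[l==i]; zt=np.percentile(P[:,2],95); Q=P[P[:,2]>zt-.006]
        r=cv2.minAreaRect((Q[:,:2]*1000).astype(np.float32))
        print(n,"black",s[i,4],ce[i].round(),"zt",zt.round(4),"mid",Q.mean(0).round(4),"rect",np.round(r[0],1),np.round(r[1],1),round(r[2],1), np.round(cv2.boxPoints(r)).tolist())
    disc=reg&(hsv[...,1]<50)&(hsv[...,2]>150)&(abs(z-.034)<.004)
    P=W[disc]; zz=np.median(P[:,2])
    # disc circle: robust fit
    from scipy.optimize import least_squares
    c0=np.median(P[:,:2],0)
    a=np.arctan2(*(P[:,:2]-c0).T[::-1]); rr=np.hypot(*(P[:,:2]-c0).T); E=[]
    for b in np.linspace(-np.pi,np.pi,73)[:-1]:
        m=(a>=b)&(a<b+np.pi/36)&(rr<.112)
        if m.sum()>5: E.append(P[m][rr[m].argmax(),:2])
    E=np.array(E); f=least_squares(lambda p:np.hypot(*(E-p[:2]).T)-.104,[*c0],loss='soft_l1',f_scale=.002)
    print(n,"disc z",zz.round(4),"centre",f.x.round(4),"rms",np.sqrt((f.fun**2).mean()).round(4))
    return W,hsv,f.x
if __name__=="__main__":
    for n in("scene","top"):
        D=np.load(n+".npz"); W,hsv,ctr=meas(n,D['c'],D['d'],D['K'],D['T'])
        x,y,z=W[...,0],W[...,1],W[...,2]; c=D['c']
        near=np.hypot(x-ctr[0],y-ctr[1])<.1
        for nm,m in dict(jarcap=(z>.083)&(z<.1)&(c.min(-1)>100)&near, green=(hsv[...,0]>45)&(hsv[...,0]<90)&(hsv[...,1]>90)&near&(z>.05), red=((hsv[...,0]<8)|(hsv[...,0]>172))&(hsv[...,1]>100)&near&(z>.05)).items():
            if m.any(): print(n,nm,m.sum(),W[m].mean(0).round(4))
        blk=(z>.02)&(z<.028)&(np.hypot(x-ctr[0],y-ctr[1])>.112)&(np.hypot(x-ctr[0],y-ctr[1])<.17)&(x<ctr[0]-.06)
        P=W[blk]; print(n,"block",len(P),P.mean(0).round(4),cv2.minAreaRect((P[:,:2]*1000).astype(np.float32)))
    I=cv2.imread("pics/top.png")[170:350,280:460]; J=cv2.imread("pics/scene.png")[190:310,270:450]
    cv2.imwrite("pics/crop.png",np.vstack([cv2.resize(I,None,fx=3,fy=3,interpolation=2)[:360],cv2.resize(I,None,fx=3,fy=3)[360:]]))
    cv2.imwrite("pics/crop.png",np.hstack([cv2.resize(I,(400,400),interpolation=2),np.vstack([cv2.resize(J,(400,267),interpolation=2),np.zeros((133,400,3),np.uint8)])]))
E
python3 m.py
```

```text
scene black 370 [350. 217.] zt 0.1146 mid [0.5635 0.0793 0.1125] rect [565.6  78.1] [56.7 12.9] 15.2 [[537.0, 77.0], [540.0, 64.0], [595.0, 79.0], [591.0, 92.0]]
scene black 203 [411. 251.] zt 0.0871 mid [0.4439 0.0448 0.0851] rect [445.2  43.3] [11.2 41.1] 18.0 [[434.0, 61.0], [446.0, 22.0], [457.0, 25.0], [444.0, 65.0]]
scene disc z 0.033 centre [0.5604 0.0821] rms 0.0205
scene jarcap 180 [0.5857 0.1271 0.0888]
scene green 45 [0.4999 0.1155 0.0816]
scene red 51 [0.5297 0.0134 0.0754]
scene block 262 [0.4327 0.0423 0.0226] ((437.5029296875, 39.27501678466797), (36.24685287475586, 58.714900970458984), 16.21261215209961)
top black 231 [365. 237.] zt 0.1182 mid [0.5665 0.0738 0.1158] rect [567.   73.9] [56.8 14.3] 16.4 [[538.0, 73.0], [542.0, 59.0], [596.0, 75.0], [592.0, 89.0]]
top black 135 [383. 303.] zt 0.0904 mid [0.4473 0.0395 0.0882] rect [447.5  39.4] [10.4 42.9] 17.5 [[436.0, 58.0], [449.0, 17.0], [459.0, 20.0], [446.0, 61.0]]
top disc z 0.0346 centre [0.5678 0.0731] rms 0.0076
top jarcap 186 [0.5962 0.1334 0.0917]
top green 39 [0.5047 0.1082 0.0872]
top red 43 [0.5333 0.0119 0.0822]
top block 265 [0.4338 0.0374 0.0246] ((441.8253173828125, 37.078521728515625), (42.73210906982422, 54.11426544189453), 16.018356323242188)
```

View pics/crop.png

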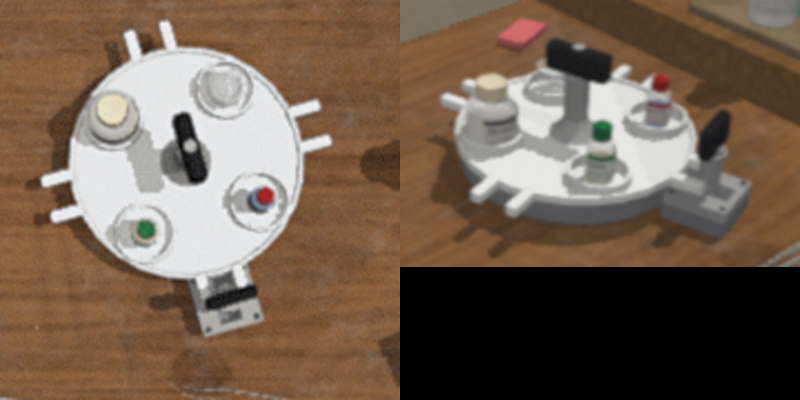

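The crop confirms the layout: bar along the stand's x, pin grip bar crosswise, one fork over the block, slim vials at front left and front right. From both views, the bar centre is (0.566, 0.076, top 0.116), the pin is (0.446, 0.041, top 0.089) and the stand yaw is about 16.2°. Their 125 mm spacing matches the 126 mm given. Now I'll compute the moves.

```bash
cat > go.py <<'E'
from h import *
def goal(x,y,zg,close_deg,prev=None):
    """shift/turn in tool axes from the present pose to grasp point x,y,zg tool down, closing dir close_deg"""
    o=robot.get_obs(); p=o["position"]; r0=R.from_quat(o["tool_rot"]); c=np.radians(close_deg)
    ty=np.array([np.cos(c),np.sin(c),0]); tz=np.array([0,0,-1.]); tx=np.cross(ty,tz)
    r1=R.from_matrix(np.c_[tx,ty,tz]); 
    print("t",o["time"],"pos",p.round(4),"grip",round(o["grip_width"],4),"F",o["ft_force"].round(1),"shift",r0.inv().apply(np.array([x,y,zg+.051])-p).__mul__(1000).round(1),"turn",(np.degrees((r0.inv()*r1).as_rotvec())/8).round(2),"q",o["q"].round(2))
    Y=r0.as_matrix()[:,1]; print("closing ang",np.degrees(np.arctan2(Y[1],Y[0])).round(2))
E
python3 - <<'E'
from go import *
goal(.446,.041,.20,16.2)
for n in("scene","top"):
    D=np.load(n+".npz"); W=cloud(D['d'],D['K'],D['T']); x,y,z=W[...,0],W[...,1],W[...,2]
    for y0 in np.arange(-.5,.05,.1):
        m=(x>.15)&(x<.6)&(y>y0)&(y<y0+.1)&(z>0)&(z<.6); print(n,y0.round(2),np.percentile(z[m],[50,99]).round(3) if m.sum()>9 else 0)
    m=(x>.36)&(x<.52)&(y>.15)&(y<.3)&(z>.05); print("dropper",m.sum(),W[m].mean(0).round(3),W[m].max(0).round(3))
    m=(x>.41)&(x<.5)&(y>.17)&(y<.25); print("place zone z",np.percentile(z[m],[1,50,99]).round(4))
E
```

```text
t 0.1 pos [ 0.2135 -0.5868  0.2913] grip 0.0868 F [ 0.9  1.2 -0.7] shift [ 433.  -510.5   41.5] turn [-1.000e-02 -1.000e-02 -1.078e+01] q [-1.4   0.53  1.43 -0.    1.18 -0.18]
closing ang -70.02
scene -0.5 [0.083 0.157]
scene -0.4 [0.16  0.322]
scene -0.3 [0.126 0.303]
scene -0.2 [0.05  0.163]
scene -0.1 [0.465 0.48 ]
scene -0.0 [0.323 0.463]<stdin>:7: RuntimeWarning: Mean of empty slice.
  ret = um.true_divide(
Traceback (most recent call last):
ValueError: zero-size array to reduction operation maximum which has no identity
```

Call:
carry_out(
  rows=[
    [[0,0,-50,0,0,0],[0,0,-100,0,0,0],[0,0,-140,0,0,0],[0,0,-180,0,0,0],[0,0,-180,0,0,0],[29,-34,-180,0,0,-0.7],[58,-68,-180,0,0,-1.4],[87,-102,-180,0,0,-2.2],[116,-136,-180,0,0,-2.9],[145,-170,-180,0,0,-3.6],[174,-204,-180,0,0,-4.3],[203,-238,-180,0,0,-5],[231,-272,-180,0,0,-5.8],[260,-306,-180,0,0,-6.5],[289,-340,-180,0,0,-7.2],[318,-374,-180,0,0,-7.9],[347,-408,-180,0,0,-8.6],[376,-442,-180,0,0,-9.4],[405,-476,-180,0,0,-10.1],[433,-510,-180,0,0,-10.8]],
  ],
  fingers=0.5,
)

```text
time: 2.1
position: [0.4461, 0.0419, 0.4714]
tool_rot: [0.597, 0.802, -0.0, -0.001]
ft_force: [0.6, -1.2, 0.2]
grip_width: 0.0438
```

Run:
```python
from go import *
goal(.446,.041,.077,16.2)
for n in("scene","top"):
    D=np.load(n+".npz"); W=cloud(D['d'],D['K'],D['T']); x,y,z=W[...,0],W[...,1],W[...,2]
    m=(x>.34)&(x<.52)&(y>.15)&(y<.36)&(z>.05)&(z<.1); 
    if m.any(): print("dropper",m.sum(),W[m].mean(0).round(3),W[m].max(0).round(3))
    m=(x>.42)&(x<.5)&(y>.17)&(y<.25); print("place zone z",np.percentile(z[m],[1,50,99]).round(4))
```

```text
t 2.1 pos [0.4461 0.0419 0.4714] grip 0.0438 F [ 0.6 -1.2  0.2] shift [ -1.    0.  343.4] turn [-0.01 -0.    0.05] q [-0.16  0.1   1.57 -0.    1.47 -0.45]
closing ang 16.63
dropper 389 [0.366 0.322 0.063] [0.382 0.333 0.075]
place zone z [-0.0035 -0.0016  0.0004]
dropper 190 [0.371 0.314 0.065] [0.386 0.33  0.077]
place zone z [-0.0039 -0.0001  0.0038]
```

Call:
carry_out(
  rows=[
    [[0,0,0,0,0,0],[-1,0,40,0,0,0],[-1,0,80,0,0,0],[-1,0,120,0,0,0],[-1,0,160,0,0,0],[-1,0,200,0,0,0],[-1,0,240,0,0,0],[-1,0,265,0,0,0],[-1,0,280,0,0,0],[-1,0,280,0,0,0],[-1,0,280,0,0,0]],
  ],
)

```text
time: 3.2
position: [0.4463, 0.0384, 0.1921]
tool_rot: [0.6, 0.8, -0.0, -0.0]
ft_force: [0.5, 0.1, 1.1]
grip_width: 0.0439
```

Run:
```python
from go import *
goal(.446,.041,.077,16.2)
a,_,K,T=cam("scene"); b,_,K2,T2=cam("top")
for g in (proj([.446,.041,.077],K,T),proj([.446,.041,.14],K,T),proj([.446,.041,.14],K2,T2)): print(g)
cv2.imwrite("pics/p1.png",np.hstack([cv2.resize(a[150:310,310:510],(400,320),interpolation=2),cv2.resize(b[210:370,280:480],(400,320),interpolation=2)])[...,::-1])
```

```text
t 3.2 pos [0.4463 0.0384 0.1921] grip 0.0439 F [0.5 0.1 1.1] shift [ 2.6  0.5 64.1] turn [-0.01 -0.    0.02] q [-0.16  0.47  1.96 -0.    0.71 -0.45]
closing ang 16.33
[411.9868989  248.63535521]
[416.05054265 216.91613872]
[385.35657794 303.54165703]
```

View pics/p1.png

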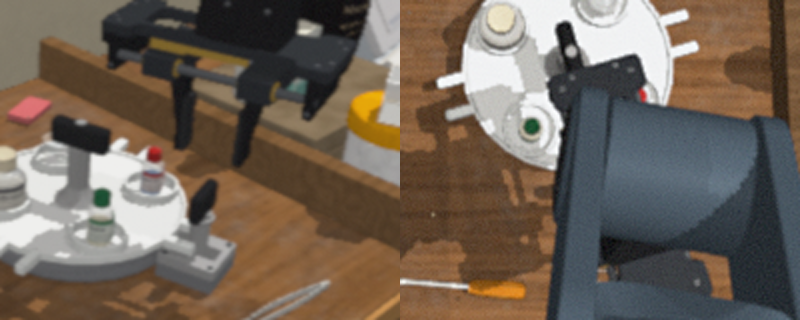

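The scene half shows the fingertips at crop (183,150) and (245,160), centred over the pin grip at (205,200), with the body clear of the hand bar. I'll go down and grip softly.

Call:
carry_out(
  rows=[
    [[2,0,15,0,0,0],[3,0.5,30,0,0,0],[3,0.5,45,0,0,0],[3,0.5,55,0,0,0],[3,0.5,63,0,0,0],[3,0.5,63,0,0,0],[3,0.5,63,0,0,0]],
  ],
)

```text
time: 4.0
position: [0.4464, 0.042, 0.1295]
tool_rot: [0.599, 0.801, 0.0, 0.0]
ft_force: [0.9, 0.6, 0.0]
grip_width: 0.0437
```

Call:
carry_out(
  rows=[
    [[0,0,0,0,0,0],[0,0,0,0,0,0],[0,0,0,0,0,0],[0,0,0,0,0,0],[0,0,0,0,0,0],[0,0,0,0,0,0],[0,0,0,0,0,0],[0,0,0,0,0,0]],
  ],
  fingers=0,
  grip_force=10,
)

```text
time: 4.8
position: [0.4462, 0.042, 0.1294]
tool_rot: [0.599, 0.801, 0.0, 0.0]
ft_force: [0.5, 0.2, 3.2]
grip_width: 0.017
```

Run:
```python
from go import *
goal(.446,.041,.077,106.2)
```

```text
t 4.8 pos [0.4462 0.042  0.1294] grip 0.017 F [0.5 0.2 3.2] shift [-0.9 -0.5  1.4] turn [  0.     0.   -11.23] q [-0.16  0.6   2.    0.    0.54 -0.44]
closing ang 16.39
```

Call:
carry_out(
  rows=[
    [[0,0,0,0,0,0],[0,0,0,0,0,0],[0,0,0,0,0,0],[0,0,0,0,0,0],[0,0,0,0,0,0]],
  ],
)

```text
time: 5.3
position: [0.4463, 0.042, 0.1293]
tool_rot: [0.599, 0.801, 0.0, 0.0]
ft_force: [-0.0, 0.0, 3.9]
grip_width: 0.017
```

It stopped at 17 mm, so the tips have probably caught the 18 mm shank just under the grip bar. I'll open, go 7 mm higher and close again.

Call:
carry_out(
  rows=[
    [[0,0,0,0,0,0],[0,0,0,0,0,0],[0,0,0,0,0,0],[0,0,-4,0,0,0],[0,0,-7,0,0,0],[0,0,-7,0,0,0]],
  ],
  fingers=0.4,
)

```text
time: 5.9
position: [0.4464, 0.042, 0.1367]
tool_rot: [0.599, 0.801, 0.0, 0.0]
ft_force: [-0.4, -0.7, 0.7]
grip_width: 0.0345
```

Call:
carry_out(
  rows=[
    [[0,0,0,0,0,0],[0,0,0,0,0,0],[0,0,0,0,0,0],[0,0,0,0,0,0],[0,0,0,0,0,0],[0,0,0,0,0,0],[0,0,0,0,0,0],[0,0,0,0,0,0]],
  ],
  fingers=0,
  grip_force=10,
)

```text
time: 6.7
position: [0.4461, 0.042, 0.1362]
tool_rot: [0.599, 0.801, -0.0, -0.0]
ft_force: [0.5, -0.6, 0.2]
grip_width: 0.012
```

Run:
```python
from go import *
goal(.446,.041,.084,106.2)
a,_,K,T=cam("scene")
cv2.imwrite("pics/p2.png",cv2.resize(a[180:310,330:490],(800,650),interpolation=2)[:600,...,::-1])
```

```text
t 6.7 pos [0.4461 0.042  0.1362] grip 0.012 F [ 0.5 -0.6  0.2] shift [-0.9 -0.4  1.2] turn [ -0.    -0.   -11.23] q [-0.16  0.58  2.   -0.    0.56 -0.44]
closing ang 16.38
```

View pics/p2.png

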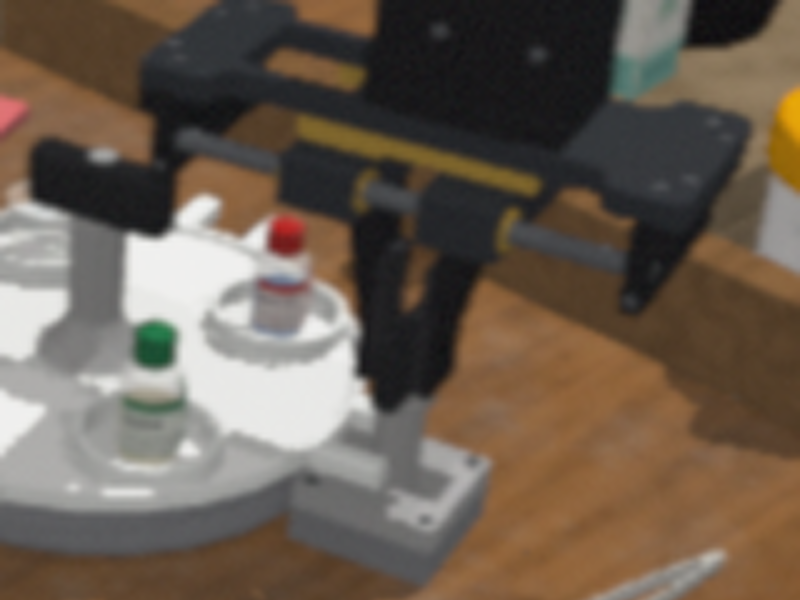

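The fingers now hold the grip bar at 12 mm, pin at crop (400,370). I'll turn half way and check the force.

Call:
carry_out(
  rows=[
    [[0,0,0,0,0,-0.5],[0,0,0,0,0,-1.2],[0,0,0,0,0,-1.9],[0,0,0,0,0,-2.6],[0,0,0,0,0,-3.3],[0,0,0,0,0,-4],[0,0,0,0,0,-4.6],[0,0,0,0,0,-5.2],[0,0,0,0,0,-5.6],[0,0,0,0,0,-5.6]],
  ],
)

```text
time: 7.75
position: [0.4461, 0.042, 0.1362]
tool_rot: [0.249, 0.969, -0.0, -0.0]
ft_force: [-0.1, -0.5, -0.5]
grip_width: 0.0116
```

Call:
carry_out(
  rows=[
    [[0,0,0,0,0,-0.6],[0,0,0,0,0,-1.3],[0,0,0,0,0,-2],[0,0,0,0,0,-2.7],[0,0,0,0,0,-3.4],[0,0,0,0,0,-4],[0,0,0,0,0,-4.6],[0,0,0,0,0,-5],[0,0,0,0,0,-5.3],[0,0,0,0,0,-5.5],[0,0,0,0,0,-5.5],[0,0,0,0,0,-5.5]],
  ],
)

```text
time: 8.95
position: [0.4467, 0.0417, 0.1364]
tool_rot: [-0.132, 0.991, -0.0, 0.001]
ft_force: [0.3, -4.5, -1.0]
grip_width: 0.0119
```

Run:
```python
from go import *
goal(.446,.042,.2,106.2); print(robot.get_obs()["moment"])
```

```text
t 8.95 pos [0.4467 0.0417 0.1364] grip 0.0119 F [ 0.3 -4.5 -1. ] shift [   0.4    0.4 -114.6] turn [-0.01  0.01 -0.13] q [-0.16  0.58  2.   -0.    0.56 -1.99]
closing ang 105.15
[-0.82230522 -0.2391549   0.00881095]
```

Call:
carry_out(
  rows=[
    [[0,-0.5,0,0,0,0],[0,-1,0,0,0,0],[0,-1,0,0,0,0],[0,-1,0,0,0,0]],
  ],
)

```text
time: 9.35
position: [0.4466, 0.0411, 0.1363]
tool_rot: [-0.132, 0.991, 0.0, 0.0]
ft_force: [0.4, -2.1, -0.8]
grip_width: 0.0119
```

Call:
carry_out(
  rows=[
    [[0,0,-2,0,0,0],[0,0,-5,0,0,0],[0,0,-9,0,0,0],[0,0,-13,0,0,0],[0,0,-15,0,0,0],[0,0,-15,0,0,0]],
  ],
)

```text
time: 9.95
position: [0.4461, 0.0414, 0.1516]
tool_rot: [-0.132, 0.991, 0.0, -0.0]
ft_force: [-0.4, 0.3, -1.0]
grip_width: 0.0117
```

The pin came up with just its own weight on the wrist. I'll keep lifting.

Call:
carry_out(
  rows=[
    [[0,0,-8,0,0,0],[0,0,-18,0,0,0],[0,0,-30,0,0,0],[0,0,-45,0,0,0],[0,0,-60,0,0,0],[0,0,-75,0,0,0],[0,0,-80,0,0,0],[0,0,-80,0,0,0]],
  ],
)

```text
time: 10.75
position: [0.4467, 0.0411, 0.2323]
tool_rot: [-0.132, 0.991, -0.0, 0.001]
ft_force: [0.9, -0.4, -1.3]
grip_width: 0.012
```

Run:
```python
from go import *
goal(.455,.215,.16,106)
c,d,K,T=cam("scene"); W=cloud(d,K,T); x,y,z=W[...,0],W[...,1],W[...,2]
m=(x>.41)&(x<.48)&(y>.0)&(y<.08)&(z>.05)&(z<.16)&(c.max(-1)>90)
print(m.sum(),np.percentile(W[m],[2,50,98],axis=0).round(4))
b,_,_,_=cam("top")
cv2.imwrite("pics/p3.png",np.hstack([cv2.resize(a,(400,400),interpolation=2) for a in (c[130:310,330:510],b[170:370,250:450])])[...,::-1])
```

```text
t 10.75 pos [0.4467 0.0411 0.2323] grip 0.012 F [ 0.9 -0.4 -1.3] shift [-53.5 165.7  21.2] turn [-0.01  0.02 -0.1 ] q [-0.16  0.39  1.93  0.    0.82 -1.99]
closing ang 105.19
401 [[0.4313 0.0358 0.0996]
 [0.4442 0.049  0.1209]
 [0.4629 0.0538 0.1552]]
```

View pics/p3.png

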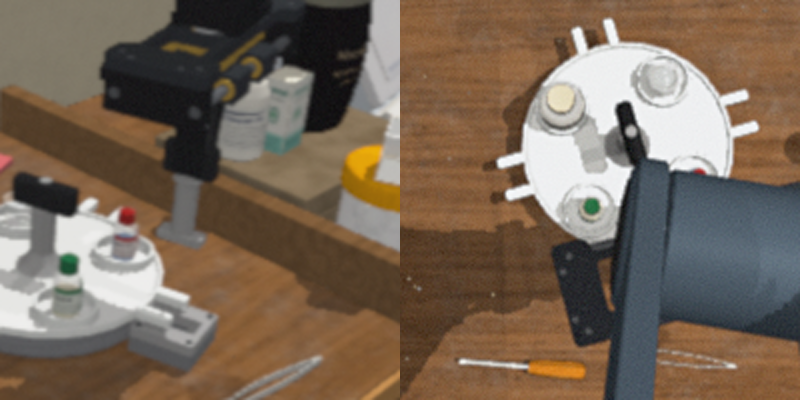

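The pin hangs upright in the grip with its foot at about z = 0.10, well clear of the block. Nothing else has moved. Now carrying it to the free left-front area.

Call:
carry_out(
  rows=[
    [[-5,15,0,0,0,0],[-12,40,0,0,0,0],[-21,65,0,0,0,0],[-29,90,0,0,0,0],[-37,115,0,0,0,0],[-45,140,0,0,0,0],[-51,158,0,0,0,0],[-53,166,0,0,0,0],[-53,166,20,0,0,0],[-53,166,45,0,0,0],[-53,166,70,0,0,0],[-53,166,85,0,0,0],[-53,166,92,0,0,0],[-53,166,92,0,0,0],[-53,166,92,0,0,0]],
  ],
)

```text
time: 12.35
position: [0.4544, 0.2149, 0.1395]
tool_rot: [-0.132, 0.991, -0.0, 0.0]
ft_force: [0.7, 0.1, -0.9]
grip_width: 0.0117
```

Call:
carry_out(
  rows=[
    [[0,0,1.5,0,0,0],[0,0,3,0,0,0],[0,0,4.5,0,0,0],[0,0,6,0,0,0],[0,0,7,0,0,0],[0,0,7,0,0,0],[0,0,7,0,0,0]],
  ],
)

```text
time: 13.05
position: [0.4541, 0.2152, 0.1323]
tool_rot: [-0.132, 0.991, -0.0, 0.0]
ft_force: [0.0, 1.0, -0.7]
grip_width: 0.0118
```

Call:
carry_out(
  rows=[
    [[0,0,0.5,0,0,0],[0,0,1,0,0,0],[0,0,1.5,0,0,0],[0,0,1.5,0,0,0],[0,0,1.5,0,0,0]],
  ],
)

```text
time: 13.55
position: [0.4541, 0.2152, 0.1321]
tool_rot: [-0.132, 0.991, -0.0, 0.0]
ft_force: [-2.1, -0.8, 11.3]
grip_width: 0.012
```

Contact is firm at 11 N. I'll back off 1 mm, open and go up.

Call:
carry_out(
  rows=[
    [[0,0,-1.2,0,0,0],[0,0,-1.2,0,0,0]],
  ],
)

```text
time: 13.75
position: [0.4542, 0.2152, 0.1322]
tool_rot: [-0.132, 0.991, 0.0, 0.0]
ft_force: [-1.2, -0.6, 6.2]
grip_width: 0.0119
```

Call:
carry_out(
  rows=[
    [[0,0,0,0,0,0],[0,0,0,0,0,0],[0,0,0,0,0,0],[0,0,0,0,0,0],[0,0,0,0,0,0],[0,0,0,0,0,0],[0,0,-10,0,0,0],[0,0,-30,0,0,0],[0,0,-60,0,0,0],[0,0,-95,0,0,0],[0,0,-130,0,0,0],[0,0,-130,0,0,0],[0,0,-130,0,0,0]],
  ],
  fingers=0.45,
)

```text
time: 15.05
position: [0.4542, 0.2152, 0.2633]
tool_rot: [-0.132, 0.991, 0.0, 0.001]
ft_force: [0.7, -0.3, -1.2]
grip_width: 0.0391
```

Run:
```python
from m import *
from go import goal
goal(.5663,.076,.21,-73.8)
D=cam("scene"); meas("scene",*D); e=cam("top"); meas("top",*e)
cv2.imwrite("pics/p4.png",np.hstack([cv2.resize(a,(400,400),interpolation=2) for a in (D[0][170:370,250:450],e[0][170:370,230:430])])[...,::-1])
```

```text
t 15.05 pos [0.4542 0.2152 0.2633] grip 0.0391 F [ 0.7 -0.3 -1.2] shift [ -71.7 -163.7    2.5] turn [ 0.03  0.   22.37] q [ 0.22  0.4   1.77  0.    0.97 -1.62]
closing ang 105.19
scene black 298 [351. 218.] zt 0.1144 mid [0.5568 0.0781 0.1122] rect [565.5  80.1] [58.  12.2] 17.5 [[536.0, 77.0], [540.0, 66.0], [595.0, 83.0], [591.0, 95.0]]
scene black 394 [335. 288.] zt 0.0829 mid [0.4522 0.2192 0.081 ] rect [453.8 219. ] [40.3 11. ] 20.1 [[433.0, 217.0], [437.0, 207.0], [475.0, 221.0], [471.0, 231.0]]
scene disc z 0.033 centre [0.5567 0.082 ] rms 0.0178
top black 224 [365. 237.] zt 0.1179 mid [0.5661 0.0737 0.1157] rect [567.3  73.9] [56.  14.8] 16.9 [[538.0, 73.0], [543.0, 59.0], [596.0, 75.0], [592.0, 89.0]]
top disc z 0.0346 centre [0.5685 0.0717] rms 0.0101
```

View pics/p4.png

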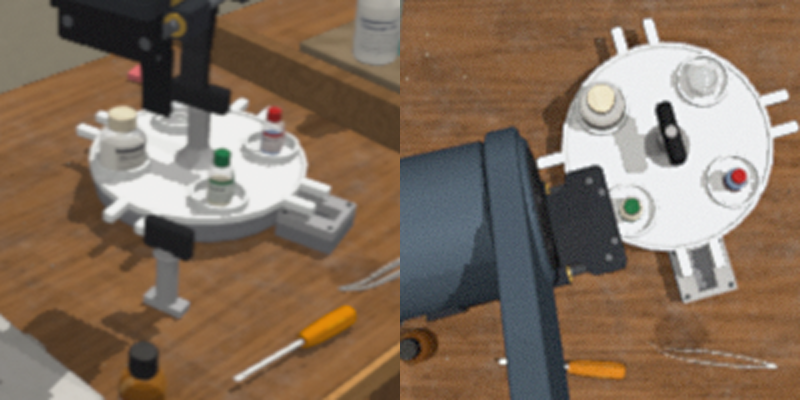

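The pin stands upright and free at about (0.454, 0.217), 180 mm from the axis. The turntable hasn't moved. Next is the hand bar.

Call:
carry_out(
  rows=[
    [[-7,-16,0,0,0,1],[-14,-33,0,0,0,2],[-21,-49,0,0,0,3],[-29,-65,0,0,0,4],[-36,-82,0,0,0,5],[-43,-98,0,0,0,6],[-50,-115,0,0,0,7],[-57,-131,0,0,0,8],[-64,-147,0,0,0,9],[-71,-164,0,0,0,10],[-71,-164,0,0,0,11],[-71,-164,0,0,0,12],[-71,-164,0,0,0,13],[-71,-164,0,0,0,14],[-71,-164,0,0,0,15],[-71,-164,0,0,0,16],[-71,-164,0,0,0,17],[-71,-164,0,0,0,18],[-71,-164,0,0,0,19],[-71,-164,0,0,0,20]],
  ],
)

```text
time: 17.15
position: [0.5646, 0.0754, 0.2599]
tool_rot: [0.954, 0.299, -0.002, -0.001]
ft_force: [-0.1, 0.5, -0.3]
grip_width: 0.0391
```

Call:
carry_out(
  rows=[
    [[0,0,0,0,0,1],[0,0,0,0,0,2],[0,0,0,0,0,2.3],[0,0,0,0,0,2.3],[0,0,0,0,0,2.3]],
  ],
)

```text
time: 17.65
position: [0.565, 0.0754, 0.2607]
tool_rot: [0.989, 0.146, -0.001, -0.0]
ft_force: [-0.0, -0.5, -0.3]
grip_width: 0.0391
```

Run:
```python
from go import *
goal(.5663,.0765,.107,-73.5)
```

```text
t 17.65 pos [0.565  0.0754 0.2607] grip 0.0391 F [-0.  -0.5 -0.3] shift [  1.8  -0.5 102.7] turn [-0.01  0.02  0.04] q [-0.06  0.49  1.6   0.    1.05  1.21]
closing ang -73.16
```

Call:
carry_out(
  rows=[
    [[1,0,20,0,0,0],[2,-0.5,45,0,0,0],[2,-0.5,65,0,0,0],[2,-0.5,80,0,0,0],[2,-0.5,90,0,0,0],[2,-0.5,97,0,0,0],[2,-0.5,99,0,0,0],[2,-0.5,99,0,0,0],[2,-0.5,99,0,0,0]],
  ],
)

```text
time: 18.55
position: [0.5678, 0.0765, 0.1636]
tool_rot: [0.989, 0.146, 0.001, 0.0]
ft_force: [0.7, -0.0, 0.8]
grip_width: 0.0389
```

Call:
carry_out(
  rows=[
    [[0,0,0,0,0,0],[0,0,0,0,0,0],[0,0,0,0,0,0],[0,0,0,0,0,0],[0,0,0,0,0,0],[0,0,0,0,0,0],[0,0,0,0,0,0],[0,0,0,0,0,0]],
  ],
  fingers=0,
  grip_force=12,
)

```text
time: 19.35
position: [0.5681, 0.0748, 0.1632]
tool_rot: [0.989, 0.146, 0.001, 0.002]
ft_force: [0.8, -6.0, 1.3]
grip_width: 0.0161
```

Run:
```python
from go import *
goal(.5663,.0765,.107,-73.5); print(robot.get_obs()["moment"])
```

```text
t 19.35 pos [0.5681 0.0748 0.1632] grip 0.0161 F [ 0.8 -6.   1.3] shift [-1.3 -2.2  5.2] turn [ 0.02 -0.    0.04] q [-0.06  0.64  1.67 -0.    0.83  1.22]
closing ang -73.16
[-0.9635708  -0.09599275  0.06030027]
```

The bar is gripped at 16 mm. I'll centre by +2 mm in tool y to relieve the 6 N side load, then make the first part of the turn.

Call:
carry_out(
  rows=[
    [[-0.5,1,0,0,0,0],[-1,2,0,0,0,0],[-1,2,0,0,0,0]],
  ],
)

```text
time: 19.65
position: [0.5681, 0.0745, 0.1633]
tool_rot: [0.989, 0.146, 0.001, 0.0]
ft_force: [3.4, 0.7, -0.6]
grip_width: 0.0159
```

Call:
carry_out(
  rows=[
    [[0,0,0,0,0,-0.1],[0,0,0,0,0,-0.3],[0,0,0,0,0,-0.6],[0,0,0,0,0,-0.9],[0,0,0,0,0,-1.3],[0,0,0,0,0,-1.7],[0,0,0,0,0,-2.1],[0,0,0,0,0,-2.5],[0,0,0,0,0,-2.9],[0,0,0,0,0,-3.3],[0,0,0,0,0,-3.7],[0,0,0,0,0,-4.1],[0,0,0,0,0,-4.5],[0,0,0,0,0,-4.9],[0,0,0,0,0,-5.2],[0,0,0,0,0,-5.4],[0,0,0,0,0,-5.6],[0,0,0,0,0,-5.6]],
  ],
)

```text
time: 21.45
position: [0.568, 0.0746, 0.1632]
tool_rot: [0.859, 0.512, 0.001, 0.001]
ft_force: [5.3, 0.3, -1.9]
grip_width: 0.016
```

Run:
```python
from go import *
goal(.5663,.0765,.107,61.8); print(robot.get_obs()["moment"])
```

```text
t 21.45 pos [0.568  0.0746 0.1632] grip 0.016 F [ 5.3  0.3 -1.9] shift [ 0.9 -2.4  5.2] turn [  0.02   0.   -11.27] q [-0.06  0.64  1.68  0.    0.83  0.43]
closing ang -28.34
[ 0.21379001 -0.83268063  0.01976462]
```

The turn works: closing angle −28.3°, table rotated 45°. I'll relieve the side force and go on.

Call:
carry_out(
  rows=[
    [[0.7,1.3,0,0,0,-0.1],[0.7,1.3,0,0,0,-0.3],[0.7,1.3,0,0,0,-0.6],[0.7,1.3,0,0,0,-1],[0.7,1.3,0,0,0,-1.4],[0.7,1.3,0,0,0,-1.8],[0.7,1.3,0,0,0,-2.2],[0.7,1.3,0,0,0,-2.6],[0.7,1.3,0,0,0,-3],[0.7,1.3,0,0,0,-3.4],[0.7,1.3,0,0,0,-3.8],[0.7,1.3,0,0,0,-4.2],[0.7,1.3,0,0,0,-4.6],[0.7,1.3,0,0,0,-5],[0.7,1.3,0,0,0,-5.3],[0.7,1.3,0,0,0,-5.5],[0.7,1.3,0,0,0,-5.6],[0.7,1.3,0,0,0,-5.6]],
  ],
)

```text
time: 23.25
position: [0.5681, 0.0746, 0.1632]
tool_rot: [0.599, 0.801, -0.0, -0.0]
ft_force: [0.4, 2.1, 5.5]
grip_width: 0.0162
```

Call:
carry_out(
  rows=[
    [[0,0,0,0,0,-0.1],[0,0,0,0,0,-0.3],[0,0,0,0,0,-0.6],[0,0,0,0,0,-1],[0,0,0,0,0,-1.4],[0,0,0,0,0,-1.8],[0,0,0,0,0,-2.2],[0,0,0,0,0,-2.6],[0,0,0,0,0,-3],[0,0,0,0,0,-3.4],[0,0,0,0,0,-3.8],[0,0,0,0,0,-4.2],[0,0,0,0,0,-4.6],[0,0,0,0,0,-5],[0,0,0,0,0,-5.3],[0,0,0,0,0,-5.5],[0,0,0,0,0,-5.6],[0,0,0,0,0,-5.6],[0,0,0,0,0,-5.6]],
  ],
)

```text
time: 25.15
position: [0.568, 0.0745, 0.1632]
tool_rot: [0.249, 0.969, 0.0, -0.001]
ft_force: [1.2, 2.1, 6.1]
grip_width: 0.0157
```

Run:
```python
from m import *
from go import goal
goal(.568,.0746,.107,61.8)
D=cam("scene"); e=cam("top")
for n,(c,d,K,T) in(("scene",D),("top",e)):
    W=cloud(d,K,T); x,y,z=W[...,0],W[...,1],W[...,2]; hsv=cv2.cvtColor(c,cv2.COLOR_RGB2HSV)
    # beige cap: low saturation yellow, bright, near expected place
    m=(np.hypot(x-.497,y-.055)<.04)&(z>.076)&(z<.1)&(hsv[...,0]>12)&(hsv[...,0]<32)&(hsv[...,1]>25)&(hsv[...,2]>120)
    if m.sum()>10:
        v,u=np.nonzero(m); P=ray(u.mean(),v.mean(),.092,K,T) if n=="top" else W[m].mean(0)
        print(n,m.sum(),(u.mean(),v.mean()),P.round(4),W[m].mean(0).round(4),np.ptp(W[m],0).round(3))
        a=np.radians(16.2); q=P[:2]-[.5675,.0755]; print("in stand",(q@[np.cos(a),np.sin(a)]).round(4),(q@[-np.sin(a),np.cos(a)]).round(4))
cv2.imwrite("pics/p5.png",np.hstack([cv2.resize(a,(400,400),interpolation=2) for a in (D[0][170:370,250:450],e[0][170:370,270:470])])[...,::-1])
```

```text
t 25.15 pos [0.568  0.0745 0.1632] grip 0.0157 F [1.2 2.1 6.1] shift [-0.   0.1  5.2] turn [-0.   -0.01 -0.08] q [-0.06  0.64  1.67  0.    0.83 -1.13]
closing ang 61.2
scene 171 (np.float64(385.3099415204678), np.float64(236.81286549707602)) [0.4932 0.0596 0.0869] [0.4932 0.0596 0.0869] [0.025 0.026 0.015]
in stand -0.0758 0.0055
```

View pics/p5.png

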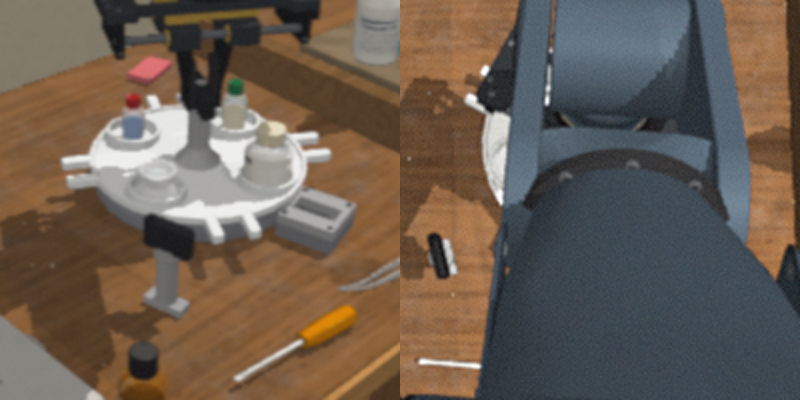

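The scene half shows the powder jar (crop 268,155) directly behind the block (315,215), and everything upright. The arm hides the stand in the top view. I'll do one numeric cross-check of the jar against the block in the same camera, which cancels the camera's bias.

Run:
```python
from h import *
c,d,K,T=cam("scene"); W=cloud(d,K,T); x,y,z=W[...,0],W[...,1],W[...,2]; hsv=cv2.cvtColor(c,cv2.COLOR_RGB2HSV)
m=((abs(z-.0228)<.004)&(x>.39)&(x<.49)&(y>-.01)&(y<.1)&(hsv[...,1]<40)&(np.hypot(x-.5655,y-.079)>.104)).astype(np.uint8)
k,l,s,ce=cv2.connectedComponentsWithStats(m); i=1+s[1:,4].argmax()
r=cv2.minAreaRect((W[l==i][:,:2]*1000).astype(np.float32)); print("block",r,s[i,4])
cap=(np.hypot(x-.497,y-.055)<.04)&(z>.088-.003)&(z<.1)&(hsv[...,0]>12)&(hsv[...,0]<32)&(hsv[...,1]>25)&(hsv[...,2]>120)
P=W[cap]; print("cap top",cap.sum(),P.mean(0).round(4),cv2.minEnclosingCircle((P[:,:2]*1000).astype(np.float32)))
b=np.array(r[0])/1000; a=np.radians(16.2); q=P.mean(0)[:2]-b
print("cap rel block centre along/across:",(q@[np.cos(a),np.sin(a)]).round(4),(q@[-np.sin(a),np.cos(a)]).round(4))
```

```text
block ((444.2115173339844, 41.73952865600586), (50.830753326416016, 58.103973388671875), 16.18393325805664) 403
cap top 117 [0.4943 0.0581 0.0896] ((497.07000732421875, 55.36510467529297), 14.287430763244629)
cap rel block centre along/across: 0.0527 0.0017
```

```bash
python3 -c "
from rig import robot
o=robot.get_obs(); print(o['time'],o['grip_width'],o['ft_force'],o['joint_velocities'].round(3)); print(robot.hand_in())"
```

```text
25.3 0.015720849751257402 [0.76340495 2.43139113 5.88265408] [-0.     0.002  0.001 -0.001 -0.001  0.   ]
the job is handed in; nothing more can be done
None
```

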